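Lay out the sick-call tray in the sacristy

ROBOT

A 6-joint arm with a two-finger parallel gripper is mounted at the origin on the work surface. World frame = base frame: x ahead of the robot, y to its left, z up, the work surface at z = 0. Lengths are in m, angles in rad, forces in N, time in s.
With the tool pointing down it reaches from about 0.375 to 0.975 m from the base axis. Payload 3.8 kg.
Tool frame: the origin (TCP) lies on the centre line of the jaws, within the pads' length; the fingertips stand 17 mm ahead of it and the grasp point (between the pads) lies 2 mm behind it; z points along the fingers, y is the line along which they close (so a half turn about z gives the same grasp; the last joint's range is limited). The gripper opens to 85 mm and grips with 20 to 120 N. Pads are 22 mm wide; open, the fingers measure 114 mm over their backs; the gripper's body (76 mm by 85 mm) begins 54 mm behind the grasp point. The pads swing forward as they close: fully open they stand 13 mm farther back than shut.
Start: joints at [-1.144, 0.264, 1.604, -0, 1.274, -0.037], TCP at [0.302, -0.604, 0.248] pointing down, gripper open.
Joint ranges: [-2.63, 2.63], [-0.94, 2.18], [0.31, 2.57], [-1.31, 4.45], [0, 2.66], [-2.55, 2.55]. Speed limits (rad/s): [2.57, 2.57, 3.14, 3.14, 3.14, 3.14].

INTERFACE

Orientations are given as a unit quaternion [w, x, y, z].
In Python, from cell import env gives the robot as it stands. The module is installed in compiled form; this text tells all that it offers.
- The arm moves only by the shell command python3 -m jog 'ROWS' [OPENING]. ROWS is JSON, a list of rows, each a list of 2 entries, a list of its own where there are three numbers: the shift along the world's x, y, z in cm, then the turn, a rotation vector about the world's x, y, z in degrees. In form: [[[x, y, z], [rx, ry, rz]], ...]. A call has 1 to 12 rows; each row shifts and turns the commanded pose from where the row before left it; what a row does not reach is not made up. A row lasts 1/8 s, in which the tool goes at most 62.5 mm and 10.7 degrees, less where a joint would pass 70% of its speed; a pose out of reach is approached as far as the arm can. A call with a gripper value outside its range is refused whole. OPENING is the opening in per cent of the stroke, from 0 (shut) to 100 (fully open), set as the call begins (- or left out, the last holds). The fingers move at their own pace and stop on an object; the grip force is fixed at half the most. Time passes only in rows, so rows that do not move let the fingers close. It gives the time, the measured TCP pose, the force, the opening and the grip force at its end, in the units of the state.
- env.get_obs(): the state, without advancing time (a new reading comes with each control period).
- env.get_image(name): name is "scene" or "top" or "wrist"; returns the picture (400x640x3 uint8, red, green, blue); there is no depth.
- env.camera_model(name): a dict with "K" (3x3 intrinsics, pixels), "R" (3x3) and "t" (3): a world point X has camera coordinates R X + t. Camera axes: x right, y down, z forward; pixel columns grow to the right and rows downward; lengths in m; the calibration is good to about 2 mm. A picture is of the moment at which its call begins: read the wrist's pose just before it. camera_model takes no time and is no camera call; for the wrist camera it gives the pose at the moment of the call.
- env.finish_job(): hands the job in; it is judged then, once.
The state is a dict: "time_s": time; "joint_positions": joint angles; "joint_vel": joint speeds; "joint_efforts": joint torques, N m; "ee_pos": TCP position; "ee_rot": TCP orientation; "ft_force": force on the tool from outside, world axes, zero at the start; "wrist_torque": the same for the moment, N m; "grip_width": finger opening in m; "finger_force": force on a finger pad.
Only numpy, scipy, OpenCV 4.12 (cv2) and the standard library are available. Lean on these libraries where they do the work, as an engineer would, in place of code of your own. Each camera call takes 0.05 s, during which the arm holds its last target. There are 200 camera calls.

TASK

Lay out the walnut sick-call tray with the polished pieces from the felt mat: the brass lunette case in the middle of the tray, the pewter drip dish to its left with the ruby red votive holder standing upright and centred in the dish, the boxwood taper holder upright to the case's right, and the bronze hand cross behind the case, lying face up with its shaft parallel to the tray's back rim. Left, right and behind are as the robot sees the tray, whose booklet lies along its front: set the dish and the taper holder in line with the middle of the tray, the cross straight behind it, each about 9 cm from the case, centre to centre. Set every piece down by hand without dropping it, and leave the blue votive holder and the hand bell where they are.

Things in the scene. Friction and masses are not known exactly. Their poses are not given: they have to be found in the camera images.
- tray: Fixed walnut tray, 280 mm front to back, 360 mm wide, brass end handles; a red booklet (48 x 92 mm, 13 mm above counter) lies fixed at its front, 100 mm from the centre. Origin: tray centre at counter height. +x to the back rim (away from the robot), +y to the tray's left as the robot sees it, z up. Inner floor at z = 8 mm; rim 10 mm wide, top at 16 mm. Stands left or right, turned up to 0.2 rad.
- case_centre (a point): Centre of the round lacquered brass lunette case (a lidded, closed flat case, dark cross on the lid): 60 mm diameter, 26 mm high; the point is half-way up, 13 mm above its underside; z up through the lid. Starts upright on the felt mat, a fixed grey-green mat whose top is 3 mm above the counter.
- dish_centre (a point): Centre of the round shallow pewter drip dish, open above: 62 mm outer diameter, 14 mm high, wall 3 mm, inner floor 3 mm above its underside and 56 mm across; the point is on its axis half-way up, 7 mm above its underside; z up. Starts on the felt mat (top 3 mm above the counter).
- ruby_centre (a point): Centre of the ruby red glass votive holder, an open cup: foot 40 mm diameter, widening to a 52 mm diameter straight body from 18 mm up to the rim at 62 mm; wall 4 mm; the point is on its axis half-way up, 31 mm above its underside; z up. Starts upright on the felt mat (top 3 mm above the counter).
- taper_centre (a point): Centre of the pale boxwood taper holder: a turned post 36 mm in diameter, 60 mm high, on a foot 48 mm in diameter and 5 mm high (sloping in to the post at 8 mm), a dark socket in its top; the point is on its axis half-way up, 30 mm above its underside; z up. Starts upright on the felt mat (top 3 mm above the counter).
- cross_centre (a point): Mid-shaft of the dark bronze hand cross lying flat, brass boss up: shaft 129 mm long over its round ends, 14 mm wide, 10 mm thick; crossbar 73 mm, 28 mm from this point towards the head. Point 5 mm above the underside. x along the shaft to the head, z up. Starts on the felt mat (top 3 mm above the counter), shaft within 0.6 rad of the robot's x.
- cobalt_centre (a point): Centre (31 mm above its underside) of the cobalt blue glass votive holder, same shape as the ruby one (52 mm diameter, 62 mm high). It stands on the felt mat among the pieces and stays there.
- bell_centre (a point): Point 60 mm above the underside on the axis of a brass hand bell with a dark wooden handle, 72 mm diameter, 122 mm high, standing on the counter just beyond the gap between tray and mat. Leave it alone.

How it is judged:
At the end, for the whole second after the job is handed in: Case within 15 mm of the tray's centre; dish left, taper holder right, cross behind, each 75-105 mm from the case and within 15 mm of the tray's centre lines; cross within 0.2 rad of the back rim; ruby votive in the dish within 8 mm; all level (0.1 rad), seated (4 mm), still (horizontal distance between case_centre and tray below 0.015 m and horizontal distance between dish_centre and case_centre between 0.075 and 0.105 m and x of dish_centre in the frame of tray between -0.015 and 0.015 m and horizontal distance between taper_centre and case_centre between 0.075 and 0.105 m and x of taper_centre in the frame of tray between -0.015 and 0.015 m and horizontal distance between cross_centre and case_centre between 0.075 and 0.105 m and y of cross_centre in the frame of tray between -0.015 and 0.015 m and y of dish_centre in the frame of tray above 0.05 m and y of taper_centre in the frame of tray below -0.05 m and x of cross_centre in the frame of tray above 0.05 m and horizontal distance between ruby_centre and dish_centre below 0.008 m and angle between the x axis of cross_centre and the y axis of tray, either way round below 0.2 rad and z of case_centre in the frame of tray between 0.017 and 0.025 m and angle between each of case_centre, dish_centre, taper_centre, cross_centre, ruby_centre's own z axis and vertical below 0.1 rad and z of dish_centre in the frame of tray between 0.011 and 0.019 m and z of taper_centre in the frame of tray between 0.034 and 0.042 m and z of cross_centre in the frame of tray between 0.009 and 0.017 m and z of ruby_centre in the frame of tray between 0.038 and 0.046 m and linear speed of each of lunette_case, drip_dish, ruby_votive, taper_holder, bronze_cross below 0.02 m/s); the robot touches nothing.
It fails at once if the blue votive holder or the bell is moved by more than 15 mm (distance of any of cobalt_centre, bell_centre from where it was at the start of the episode above 0.015 m).
It fails at once if a piece is dropped or knocked away (moving faster than 0.6 m/s with no finger on it, a fall of about 2 cm) ((contact force between lunette_case and the fingers below 0.1 N and linear speed of lunette_case above 0.6 m/s) or (contact force between drip_dish and the fingers below 0.1 N and linear speed of drip_dish above 0.6 m/s) or (contact force between ruby_votive and the fingers below 0.1 N and linear speed of ruby_votive above 0.6 m/s) or (contact force between taper_holder and the fingers below 0.1 N and linear speed of taper_holder above 0.6 m/s) or (contact force between bronze_cross and the fingers below 0.1 N and linear speed of bronze_cross above 0.6 m/s)).
It also fails if it takes over 128 s, if anything falls off the work surface, if the arm or the gripper's body presses on something with over 40 N, if the wrist force passes 120 N, or if a joint passes its speed limit or range.

## Working session

There is one attempt and no reset: what is moved stays moved. The work goes in short steps, Python scripts to look and compute and a shell command to move; the robot and the scene stay as the last step left them, time stands still between calls to the robot, and variables do not carry over. Pictures are saved under pics/ and viewed, at most 14 in all, crops included, and the job is handed in when it is done.

```bash
mkdir -p pics; python3 - <<'E'
from cell import env
import cv2
o=env.get_obs();print(o['time_s'],o['ee_pos'],o['ee_rot'],o['grip_width'])
for n in("top","scene"):
    im=env.get_image(n);cv2.imwrite(f"pics/{n}0.png",im[:,:,::-1]);m=env.camera_model(n);print(n,m)
E
```

```text
0.0 [ 0.30166299 -0.60305974  0.24695386] [-1.10098403e-03  9.73232736e-01  2.29819027e-01 -2.11114429e-04] 0.0852705187653189
top {'K': array([[451.20678405,   0.        , 320.79383364],
       [  0.        , 451.20678405, 205.6294265 ],
       [  0.        ,   0.        ,   1.        ]]), 'R': array([[ 0.01485323, -0.99983446, -0.01050869],
       [-0.99641069, -0.01392477, -0.08349758],
       [ 0.08333743,  0.01171118, -0.99645257]]), 't': array([-0.01611794,  0.58353617,  1.14431477])}
scene {'K': array([[367.4171718 ,   0.        , 317.21927917],
       [  0.        , 367.4171718 , 201.34268707],
       [  0.        ,   0.        ,   1.        ]]), 'R': array([[-6.10210902e-01,  7.92238902e-01, -4.22133331e-04],
       [ 5.58782269e-01,  4.30016361e-01, -7.09117976e-01],
       [-5.61609323e-01, -4.32947400e-01, -7.05089723e-01]]), 't': array([ 0.37344454, -0.27484357,  1.19458601])}
```

View pics/top0.png

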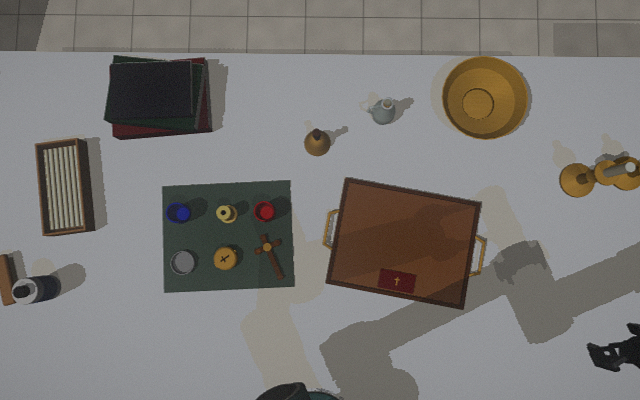

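View pics/scene0.png

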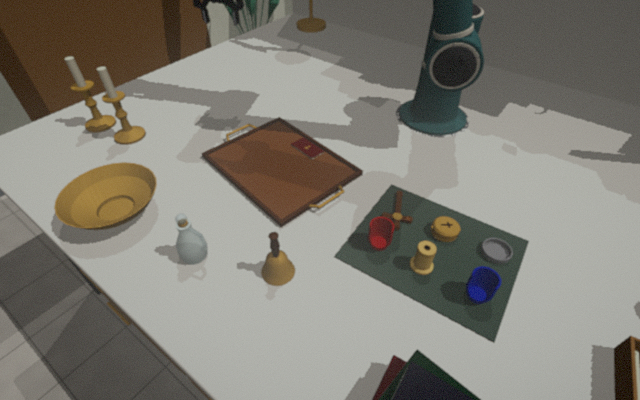

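The top view shows the tray on the right (centre ~(404,243)) and the mat on the left. On the mat are blue (179,213), taper (226,213), ruby (265,211), dish (182,263), case (225,259) and cross (268,247). The bell is at (317,142). I'll zoom in to refine these.

```bash
cat > h.py <<'E'
import numpy as np
def ray(m,px,z):
    K,R,t=(np.array(m[k]) for k in("K","R","t"))
    d=R.T@np.linalg.solve(K,[px[0],px[1],1]);c=-R.T@t
    return c+d*(z-c[2])/d[2]
def proj(m,X):
    p=m["K"]@(m["R"]@np.array(X)+m["t"]);return p[:2]/p[2]
E
python3 - <<'E'
import cv2,numpy as np
from cell import env
from h import *
im=cv2.imread("pics/top0.png");m=env.camera_model("top")
a=cv2.resize(im[195:285,160:300],None,fx=5.6,fy=5.6,interpolation=cv2.INTER_CUBIC);cv2.imwrite("pics/mat.png",a)
b=cv2.resize(im[165:320,315:495],None,fx=3.8,fy=3.8,interpolation=cv2.INTER_CUBIC)
hsv=cv2.cvtColor(im,cv2.COLOR_BGR2HSV)
# tray: dark/brown pixels
mask=((hsv[...,1]>90)&(hsv[...,2]<150)).astype(np.uint8); mask[:,:325]=0;mask[:,484:]=0;mask[:170]=0;mask[315:]=0
mask=cv2.morphologyEx(mask,cv2.MORPH_OPEN,np.ones((7,7)))
cs,_=cv2.findContours(mask,0,1);c=max(cs,key=cv2.contourArea)
q=cv2.boxPoints(cv2.minAreaRect(c));
P=np.array([ray(m,p,.016)[:2] for p in c[:,0]],np.float32)
r=cv2.minAreaRect(P);print("tray",r,cv2.contourArea(c))
cv2.polylines(b,[((q-[315,165]+.5)*3.8).astype(int)],True,(0,255,0),1);cv2.imwrite("pics/tray.png",b)
E
```

```text
tray ((0.4905610680580139, -0.2259686291217804), (0.3488088548183441, 0.2605602741241455), 80.05201721191406) 12917.0
```

View pics/mat.png

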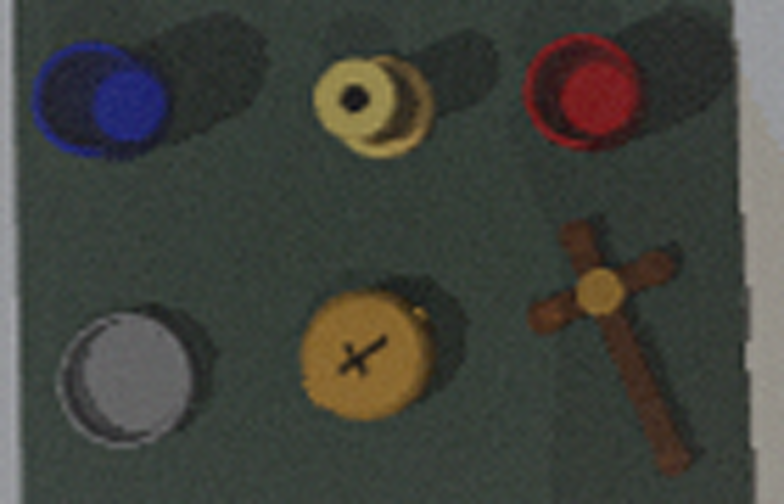

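View pics/tray.png

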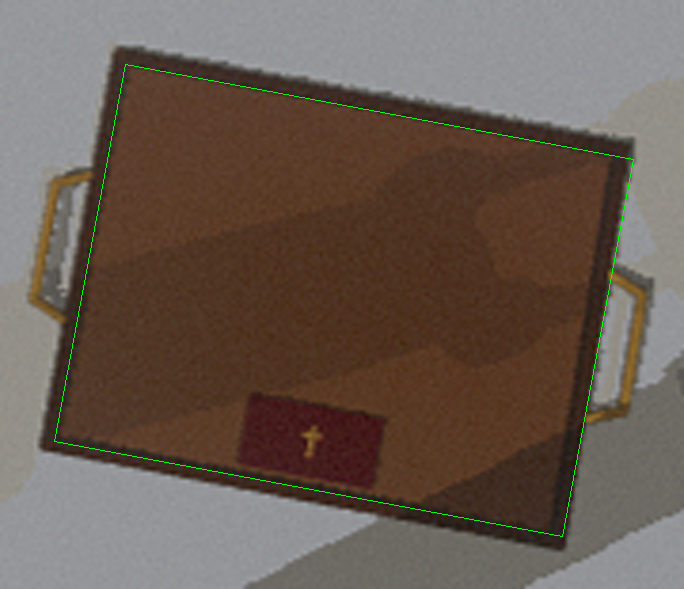

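The mat crop gives clear rims for the cups, dish and case. The tray's outer corners are at crop (115,46), (634,143), (565,549), (41,449). Converting to world positions.

```bash
python3 - <<'E'
import numpy as np
from cell import env
from h import *
m=env.camera_model("top")
f=lambda p,s,o:(np.array(p)+.5)/s-.5+o
C=np.array([ray(m,f(p,3.8,[315,165]),.016) for p in[(115,46),(634,143),(565,549),(41,449)]])
bl,br,fr,fl=C
print("sides",[np.linalg.norm(C[i]-C[i-1]).round(4) for i in range(4)])
c=C.mean(0);x=(bl+br-fl-fr);y=(bl+fl-br-fr);a=np.arctan2(x[1],x[0]);b=np.arctan2(-y[0],y[1]);print("tray",c,a,b)
yaw=(a+b)/2
pts=dict(cobalt=(100,100,.065),taper=(355,99,.063),ruby=(583,91,.065),dish=(127,380,.017),case=(365,354,.029),head=(577,222,.01),foot=(677,472,.01))
for k,v in pts.items():
    pts[k]=ray(m,f(v[:2],5.6,[160,195]),v[2]);print(k,pts[k].round(4))
d=pts['head']-pts['foot'];print("cross",(pts['head']+pts['foot'])/2,np.degrees(np.arctan2(d[1],d[0])),np.linalg.norm(d))
R=np.array([[np.cos(yaw),-np.sin(yaw)],[np.sin(yaw),np.cos(yaw)]])
for n,v in dict(case=(0,0),dish=(0,.09),taper=(0,-.09),cross=(.09,0)).items():print("goal",n,c[:2]+R@v)
print("yawdeg",np.degrees(yaw)); print("bell",ray(m,(317,135),.122),ray(m,(317,147),.03))
print(env.get_obs()['joint_positions'])
E
```

```text
sides [np.float64(0.2798), np.float64(0.361), np.float64(0.279), np.float64(0.3579)]
tray [ 0.49260209 -0.22312477  0.016     ] -0.17516444138145718 -0.17210217378134185
cobalt [0.5582 0.3506 0.065 ]
taper [0.5604 0.2368 0.063 ]
ruby [0.5652 0.1344 0.065 ]
dish [0.4318 0.3486 0.017 ]
case [0.4458 0.2361 0.029 ]
head [0.5078 0.1433 0.01  ]
foot [0.3932 0.094  0.01  ]
cross [0.45049776 0.11862874 0.01      ] 23.244193486296098 0.12479760735011934
goal case [ 0.49260209 -0.22312477]
goal dish [ 0.50815069 -0.13447805]
goal taper [ 0.4770535 -0.3117715]
goal cross [ 0.58124881 -0.23867337]
yawdeg -9.948455707311071
bell [0.74581716 0.0028006  0.122     ] [0.73640122 0.00439217 0.03      ]
[-1.14388868e+00  2.64636965e-01  1.60525473e+00  3.15858681e-06
  1.27370130e+00 -3.69236711e-02]
```

Tray sides measure 280 × 360 mm and the cross about 125 mm, which matches the spec. Cross first: I'll move above it and take a closer look.

```bash
python3 -m jog '[[[1.3,6.03,0],[0,0,0]],[[1.3,6.03,0],[0,0,0]],[[1.3,6.03,0],[0,0,0]],[[1.3,6.03,0],[0,0,0]],[[1.3,6.03,0],[0,0,0]],[[1.3,6.03,0],[0,0,0]],[[1.3,6.03,0],[0,0,0]],[[1.3,6.03,0],[0,0,0]],[[1.3,6.03,0],[0,0,0]],[[1.3,6.03,0],[0,0,0]],[[1.2,6.03,0],[0,0,0]],[[1.2,6.03,0],[0,0,-3.4]]]' 35
python3 -m jog '[[[0,0,-2],[0,0,0]],[[0,0,0],[0,0,0]],[[0,0,0],[0,0,0]]]'
python3 - <<'E'
from cell import env
from h import *
import cv2
m=env.camera_model("wrist");o=env.get_obs();im=env.get_image("wrist")[:,:,::-1].copy();np.savez("w1.npz",**m)
cv2.imwrite("pics/w1.png",im);print(o['ee_pos'],o['grip_width'])
for p in[(.4505,.1186,.013),(.5078,.1433,.013),(.3932,.094,.013),(.5652,.1344,.065)]:print(proj(m,p))
E
```

```text
time_s: 1.6
ee_pos: [0.4557, 0.1219, 0.2481]
ee_rot: [0.0, 0.98, 0.2, 0.0]
ft_force: [-0.0, -1.0, 0.5]
grip_width: 0.0302
finger_force: 0.0
time_s: 1.98
ee_pos: [0.4558, 0.1194, 0.2283]
ee_rot: [0.0, 0.98, 0.2, -0.0]
ft_force: [-0.4, -0.6, 0.7]
grip_width: 0.0301
finger_force: 0.0
[0.45579092 0.11940474 0.22830825] 0.030138741182313786
[320.24826428 176.82645566]
[319.91169728 116.4671552 ]
[320.46908227 231.12635982]
[357.06960545  57.42394371]
```

View pics/w1.png

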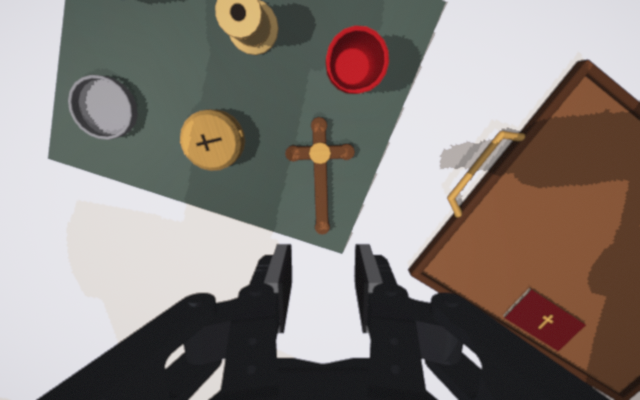

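The wrist view puts the head at (320,117) and the foot at (322,233). The prediction was (320,116) to (320,231), so the fix is good to about 1 mm. I'll descend and grip.

```bash
python3 -m jog '[[[0,0.2,-5],[0,0,0]],[[0,0,-5],[0,0,0]],[[0,0,-5],[0,0,0]],[[0,0,-3.5],[0,0,0]],[[0,0,-1],[0,0,0]],[[0,0,-0.8],[0,0,0]],[[0,0,0],[0,0,0]],[[0,0,0],[0,0,0]]]'
python3 -m jog '[[[0,0,0],[0,0,0]],[[0,0,0],[0,0,0]],[[0,0,0],[0,0,0]],[[0,0,0],[0,0,0]],[[0,0,0],[0,0,0]]]' 0
```

```text
time_s: 3.02
ee_pos: [0.4572, 0.1221, 0.0267]
ee_rot: [0.0, 0.98, 0.201, 0.001]
ft_force: [-0.7, 0.2, -0.1]
grip_width: 0.0299
finger_force: 0.1
time_s: 3.65
ee_pos: [0.457, 0.1222, 0.0266]
ee_rot: [0.0, 0.98, 0.201, 0.001]
ft_force: [-1.3, -1.0, 6.4]
grip_width: 0.0113
finger_force: 58.6
```

The width reads 11.3 mm against a 14 mm shaft, so the pads are on the top edges. I'll reopen, go 3 mm lower and regrip.

```bash
python3 -m jog '[[[0,0,0],[0,0,0]],[[0,0,0],[0,0,0]],[[0,0,0],[0,0,0]],[[0,0,-0.3],[0,0,0]],[[0,0,0],[0,0,0]],[[0,0,0],[0,0,0]]]' 30
python3 -m jog '[[[0,0,0],[0,0,0]],[[0,0,0],[0,0,0]],[[0,0,0],[0,0,0]],[[0,0,0],[0,0,0]],[[0,0,0],[0,0,0]]]' 0
```

```text
time_s: 4.4
ee_pos: [0.4559, 0.1219, 0.0221]
ee_rot: [-0.0, 0.98, 0.201, -0.0]
ft_force: [-0.6, -0.4, 0.2]
grip_width: 0.0257
finger_force: 0.0
time_s: 5.03
ee_pos: [0.4562, 0.1219, 0.0225]
ee_rot: [-0.0, 0.98, 0.201, 0.0]
ft_force: [-0.4, -0.3, 3.4]
grip_width: 0.0116
finger_force: 59.5
```

```bash
python3 -m jog '[[[0,0,1],[0,0,0]],[[0,0,3],[0,0,0]],[[0,0,5],[0,0,0]],[[0,0,2],[0,0,0]],[[0,0,0],[0,0,0]]]'
python3 -m jog '[[[1.2,-3.5,0],[0,0,8]],[[1.8,-5,0],[0,0,8.2]],[[1.8,-5,0],[0,0,8.2]],[[1.8,-5,0],[0,0,8.2]],[[1.8,-5,0],[0,0,8.2]],[[1.8,-5,0],[0,0,8.1]],[[1.2,-4,0],[0,0,8]],[[0.7,-2.8,0],[0,0,0]],[[0,0,0],[0,0,0]],[[0,0,0],[0,0,0]]]'
python3 - <<'E'
from cell import env
import cv2
o=env.get_obs();print(o['ee_pos'],o['ee_rot'])
cv2.imwrite("pics/w2.png",env.get_image("wrist")[:,:,::-1])
E
```

```text
time_s: 5.65
ee_pos: [0.4575, 0.1223, 0.1345]
ee_rot: [-0.0, 0.98, 0.201, 0.002]
ft_force: [0.6, 0.3, -2.7]
grip_width: 0.0114
finger_force: 59.0
time_s: 6.9
ee_pos: [0.5756, -0.2301, 0.1303]
ee_rot: [-0.002, 0.766, 0.643, -0.001]
ft_force: [0.2, 0.0, -2.0]
grip_width: 0.0121
finger_force: 59.1
[ 0.57559739 -0.23013181  0.13033942] [-1.77170897e-03  7.65757038e-01  6.43127234e-01 -6.16794800e-04]
```

View pics/w2.png

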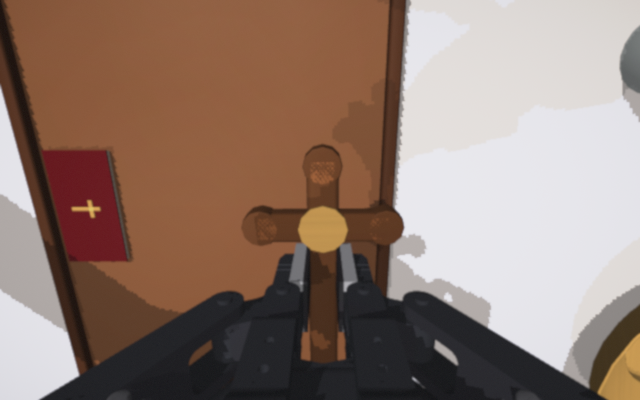

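The cross is held square, with the boss at (322,229) just ahead of the pads. Lowering it to the tray floor.

```bash
python3 -m jog '[[[0,-0.1,-4],[0,0,0]],[[0,0,-3.5],[0,0,0]],[[0,0,-1.5],[0,0,0]],[[0,0,-0.6],[0,0,0]],[[0,0,-0.4],[0,0,0]],[[0,0,0],[0,0,0]],[[0,0,0],[0,0,0]]]'
```

```text
time_s: 7.82
ee_pos: [0.5778, -0.2325, 0.0334]
ee_rot: [0.001, 0.766, 0.643, 0.0]
ft_force: [-0.6, -0.4, -1.6]
grip_width: 0.0119
finger_force: 59.1
```

```bash
python3 -m jog '[[[0,0,-0.3],[0,0,0]],[[0,0,-0.2],[0,0,0]],[[0,0,0],[0,0,0]],[[0,0,0],[0,0,0]]]'
```

```text
time_s: 8.32
ee_pos: [0.577, -0.2322, 0.0275]
ee_rot: [0.0, 0.766, 0.643, 0.0]
ft_force: [-0.8, -0.0, 1.6]
grip_width: 0.0114
finger_force: 59.4
```

Touchdown confirmed. Releasing, then on to the case.

```bash
python3 -m jog '[[[0,0,0],[0,0,0]],[[0,0,0],[0,0,0]],[[0,0,0],[0,0,0]],[[0,0,1],[0,0,0]],[[0,0,5],[0,0,0]],[[0,0,6],[0,0,0]]]' 35
python3 -m jog '[[[-1.3,4.6,0],[0,0,0]],[[-1.6,5.8,0],[0,0,0]],[[-1.6,5.8,0],[0,0,0]],[[-1.6,5.8,0],[0,0,0]],[[-1.6,5.8,0],[0,0,0]],[[-1.6,5.8,0],[0,0,0]],[[-1.6,5.8,0],[0,0,0]],[[-1.4,4.4,0],[0,0,0]],[[-0.8,3.0,0],[0,0,0]],[[0,0,0],[0,0,0]],[[0,0,0],[0,0,0]]]' 100
python3 - <<'E'
from cell import env
from h import *
import cv2
m=env.camera_model("wrist");o=env.get_obs();im=env.get_image("wrist")[:,:,::-1].copy()
print(o['ee_pos'],o['grip_width'])
for k,p in dict(cob=(.5582,.3506,.065),tap=(.5604,.2368,.063),dish=(.4318,.3486,.017),case=(.4458,.2361,.029),ruby=(.5652,.1344,.065)).items():
    q=proj(m,p);print(k,q);cv2.drawMarker(im,tuple(int(v) for v in q),(0,255,0),0,12,1)
cv2.imwrite("pics/w3.png",im)
im=env.get_image("top")[165:320,315:495,::-1];cv2.imwrite("pics/t3.png",cv2.resize(im,None,fx=3.8,fy=3.8,interpolation=2))
E
```

```text
time_s: 9.07
ee_pos: [0.5758, -0.2316, 0.1475]
ee_rot: [-0.001, 0.766, 0.643, -0.001]
ft_force: [1.1, -0.7, -0.1]
grip_width: 0.0297
finger_force: 0.0
time_s: 10.45
ee_pos: [0.4461, 0.2356, 0.1477]
ee_rot: [0.0, 0.765, 0.643, 0.0]
ft_force: [0.3, 0.0, -0.2]
grip_width: 0.0856
finger_force: 0.0
[0.44613504 0.23556659 0.14769528] 0.08555231094259019
cob [485.33403138 -13.04616354]
tap [492.09173069 182.11011878]
dish [274.77876044  46.68357275]
case [321.29402904 196.88619231]
ruby [502.98090418 313.41546457]
```

View pics/w3.png

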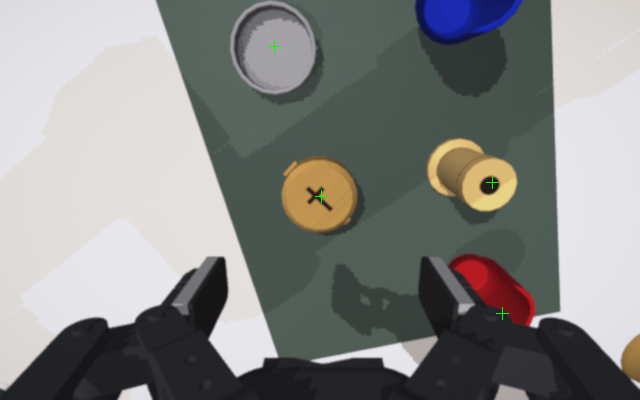

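View pics/t3.png

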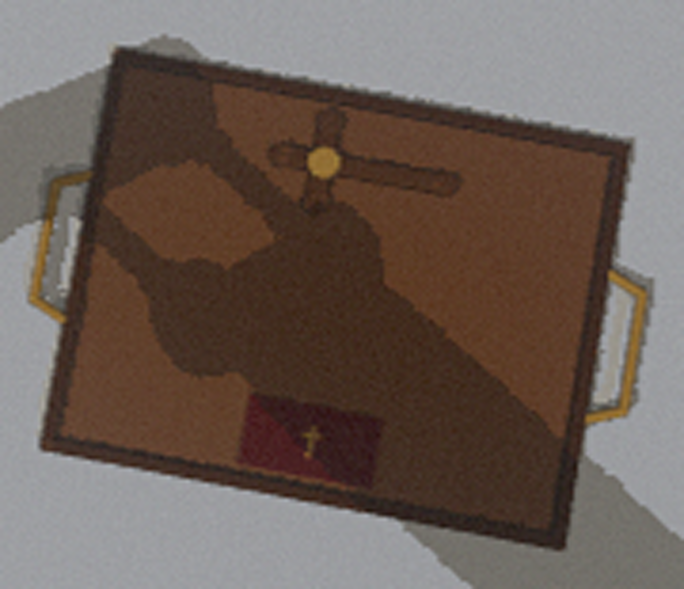

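All the predicted markers sit on their pieces to within 1–2 mm, the case at (320,196), and the cross lies straight in the tray. Gripping the case.

```bash
python3 -m jog '[[[0,0,-4],[0,0,0]],[[0,0,-4],[0,0,0]],[[0,0,-2.5],[0,0,0]],[[0,0,-1.4],[0,0,0]],[[0,0,-0.4],[0,0,0]],[[0,0,0],[0,0,0]],[[0,0,0],[0,0,0]]]'
python3 -m jog '[[[0,0,0],[0,0,0]],[[0,0,0],[0,0,0]],[[0,0,0],[0,0,0]],[[0,0,0],[0,0,0]],[[0,0,0],[0,0,0]]]' 0
python3 -m jog '[[[0,0,1],[0,0,0]],[[0,0,3],[0,0,0]],[[0,0,4],[0,0,0]],[[0,0,1],[0,0,0]],[[0,0,0],[0,0,0]]]'
```

```text
time_s: 11.42
ee_pos: [0.447, 0.2363, 0.0254]
ee_rot: [0.0, 0.766, 0.643, 0.001]
ft_force: [0.1, 0.0, -0.7]
grip_width: 0.0856
finger_force: 0.0
time_s: 12.05
ee_pos: [0.4464, 0.2363, 0.0257]
ee_rot: [0.0, 0.766, 0.643, 0.0]
ft_force: [-2.4, -1.0, 9.8]
grip_width: 0.0578
finger_force: 62.8
time_s: 12.68
ee_pos: [0.4462, 0.2361, 0.1146]
ee_rot: [0.0, 0.766, 0.643, 0.001]
ft_force: [-0.3, -0.1, -2.6]
grip_width: 0.0574
finger_force: 64.7
```

```bash
python3 -m jog '[[[0.4,-4,0],[0,0,0]],[[0.6,-6,0],[0,0,0]],[[0.6,-6,0],[0,0,0]],[[0.6,-6,0],[0,0,0]],[[0.6,-6,0],[0,0,0]],[[0.6,-6,0],[0,0,0]],[[0.6,-5.9,0],[0,0,0]],[[0.4,-4,0],[0,0,0]],[[0.2,-2,0],[0,0,0]],[[0,0,0],[0,0,0]],[[0,0,0],[0,0,0]]]'
python3 -m jog '[[[0,0,-3],[0,0,0]],[[0,0,-3],[0,0,0]],[[0,0,-1.2],[0,0,0]],[[0,0,-0.6],[0,0,0]],[[0,0,-0.3],[0,0,0]],[[0,0,0],[0,0,0]],[[0,0,0],[0,0,0]]]'
```

```text
time_s: 14.05
ee_pos: [0.4911, -0.2216, 0.1132]
ee_rot: [-0.001, 0.765, 0.643, -0.0]
ft_force: [0.1, 0.3, -2.0]
grip_width: 0.0575
finger_force: 64.7
time_s: 14.92
ee_pos: [0.4926, -0.2235, 0.0341]
ee_rot: [0.001, 0.766, 0.643, 0.0]
ft_force: [0.3, 0.5, -1.5]
grip_width: 0.0574
finger_force: 64.7
```

```bash
python3 -m jog '[[[0,0,-0.2],[0,0,0]],[[0,0,-0.15],[0,0,0]],[[0,0,0],[0,0,0]],[[0,0,0],[0,0,0]]]'
```

```text
time_s: 15.42
ee_pos: [0.4922, -0.2233, 0.0308]
ee_rot: [0.0, 0.766, 0.643, 0.0]
ft_force: [-3.3, 1.8, 5.6]
grip_width: 0.057
finger_force: 65.5
```

Seated. On to the dish.

```bash
python3 -m jog '[[[0,0,0],[0,0,0]],[[0,0,0],[0,0,0]],[[0,0,0],[0,0,0]],[[0,0,1],[0,0,0]],[[0,0,5],[0,0,0]],[[0,0,5],[0,0,0]]]' 90
python3 -m jog '[[[-0.4,4,0],[0,0,0]],[[-0.6,6,0],[0,0,0]],[[-0.6,6,0],[0,0,0]],[[-0.6,6,0],[0,0,0]],[[-0.6,6,0],[0,0,0]],[[-0.7,6,0],[0,0,0]],[[-0.7,6,0],[0,0,0]],[[-0.7,6,0],[0,0,0]],[[-0.7,5.2,0],[0,0,0]],[[-0.6,4,0],[0,0,0]],[[-0.4,2,0],[0,0,0]],[[0,0,0],[0,0,0]]]' 100
python3 -m jog '[[[0,0,-4],[0,0,0]],[[0,0,-4],[0,0,0]],[[0,0,-2],[0,0,0]],[[0,0,-0.8],[0,0,0]],[[0,0,-0.3],[0,0,0]],[[0,0,0],[0,0,0]],[[0,0,0],[0,0,0]]]'
```

```text
time_s: 16.18
ee_pos: [0.4915, -0.2228, 0.1409]
ee_rot: [-0.001, 0.766, 0.643, -0.0]
ft_force: [0.2, -0.3, 0.8]
grip_width: 0.0769
finger_force: 0.0
time_s: 17.68
ee_pos: [0.4258, 0.3496, 0.1401]
ee_rot: [0.0, 0.765, 0.644, 0.0]
ft_force: [-0.1, -0.4, 0.7]
grip_width: 0.0852
finger_force: 0.0
time_s: 18.55
ee_pos: [0.4268, 0.3494, 0.0299]
ee_rot: [0.0, 0.766, 0.643, 0.001]
ft_force: [0.2, 0.2, 0.5]
grip_width: 0.0853
finger_force: 0.0
```

```bash
python3 -m jog '[[[0.5,0,0],[0,0,0]],[[0,0,-0.6],[0,0,0]],[[0,0,-0.4],[0,0,0]],[[0,0,0],[0,0,0]],[[0,0,0],[0,0,0]]]'
python3 -m jog '[[[0,0,0],[0,0,0]],[[0,0,0],[0,0,0]],[[0,0,0],[0,0,0]],[[0,0,0],[0,0,0]],[[0,0,0],[0,0,0]]]' 0
```

```text
time_s: 19.18
ee_pos: [0.4308, 0.3489, 0.0186]
ee_rot: [-0.0, 0.766, 0.643, -0.0]
ft_force: [0.8, -0.5, -0.1]
grip_width: 0.0855
finger_force: 0.0
time_s: 19.8
ee_pos: [0.4313, 0.3492, 0.0199]
ee_rot: [-0.0, 0.766, 0.643, 0.0]
ft_force: [-1.7, -1.0, 6.3]
grip_width: 0.0596
finger_force: 62.9
```

Gripped (width offset is consistently −2.4 mm). Lift and carry.

```bash
python3 -m jog '[[[0,0,0.5],[0,0,0]],[[0,0,2],[0,0,0]],[[0,0,4],[0,0,0]],[[0,0,3],[0,0,0]],[[0,0,0],[0,0,0]]]'
python3 -m jog '[[[0.5,-4,0],[0,0,0]],[[0.9,-5.9,0],[0,0,0]],[[0.9,-5.9,0],[0,0,0]],[[0.9,-5.9,0],[0,0,0]],[[1,-5.9,0],[0,0,0]],[[1,-5.9,0],[0,0,0]],[[1,-5.9,0],[0,0,0]],[[0.9,-5,0],[0,0,0]],[[0.6,-3,0],[0,0,0]],[[0.2,-1,0],[0,0,0]],[[0,0,0],[0,0,0]],[[0,0,0],[0,0,0]]]'
python3 -m jog '[[[0,0,-3],[0,0,0]],[[0,0,-3],[0,0,0]],[[0,0,-1.2],[0,0,0]],[[0,0,-0.6],[0,0,0]],[[0,0,-0.3],[0,0,0]],[[0,0,0],[0,0,0]],[[0,0,0],[0,0,0]]]'
```

```text
time_s: 20.42
ee_pos: [0.4329, 0.3504, 0.1169]
ee_rot: [0.0, 0.766, 0.643, 0.003]
ft_force: [0.8, -0.4, -0.5]
grip_width: 0.0597
finger_force: 64.9
time_s: 21.92
ee_pos: [0.5093, -0.1339, 0.1131]
ee_rot: [-0.001, 0.765, 0.644, -0.0]
ft_force: [-0.3, 0.0, -0.4]
grip_width: 0.0597
finger_force: 64.9
time_s: 22.8
ee_pos: [0.5106, -0.1354, 0.0336]
ee_rot: [0.001, 0.766, 0.643, 0.0]
ft_force: [0.0, 0.1, -0.2]
grip_width: 0.0597
finger_force: 64.9
```

```bash
python3 -m jog '[[[-0.2,0.1,-0.3],[0,0,0]],[[0,0,-0.3],[0,0,0]],[[0,0,-0.2],[0,0,0]],[[0,0,0],[0,0,0]],[[0,0,0],[0,0,0]]]'
```

```text
time_s: 23.42
ee_pos: [0.5078, -0.1341, 0.025]
ee_rot: [-0.0, 0.766, 0.643, -0.0]
ft_force: [-3.2, 0.6, 4.7]
grip_width: 0.0598
finger_force: 65.5
```

```bash
python3 -m jog '[[[0,0,0],[0,0,0]],[[0,0,0],[0,0,0]],[[0,0,0],[0,0,0]],[[0,0,1],[0,0,0]],[[0,0,5],[0,0,0]],[[0,0,5.5],[0,0,0]]]' 95
python3 -m jog '[[[0.5,4,0],[0,0,0]],[[0.9,6,0],[0,0,0]],[[0.9,6,0],[0,0,0]],[[0.9,6,0],[0,0,0]],[[0.9,6,0],[0,0,0]],[[0.6,5,0],[0,0,0]],[[0.4,3,0],[0,0,0]],[[0.2,1.1,0],[0,0,0]],[[0,0,0],[0,0,0]]]' 85
python3 - <<'E'
from cell import env
from h import *
import cv2
m=env.camera_model("top");o=env.get_obs();im=env.get_image("top")[:,:,::-1];print(o['ee_pos'])
a=cv2.resize(im[165:320,315:495],None,fx=3.8,fy=3.8,interpolation=2)
for p in[(.5078,-.1341,.022),(.4922,-.2233,.034)]:
    q=(proj(m,p)+.5-[315,165])*3.8-.5;print(q);cv2.drawMarker(a,tuple(int(round(v)) for v in q),(0,255,0),0,12,1)
cv2.imwrite("pics/t4.png",a)
E
```

```text
time_s: 24.18
ee_pos: [0.5072, -0.1338, 0.1407]
ee_rot: [-0.001, 0.766, 0.643, -0.001]
ft_force: [1.3, 0.2, 0.7]
grip_width: 0.0815
finger_force: 0.0
time_s: 25.3
ee_pos: [0.561, 0.2369, 0.14]
ee_rot: [0.0, 0.765, 0.644, -0.0]
ft_force: [-0.3, 0.4, 0.4]
grip_width: 0.0726
finger_force: 0.0
[0.56102307 0.23690191 0.14002395]
[208.07870223 270.16600474]
[342.94816451 295.1469053 ]
```

View pics/t4.png

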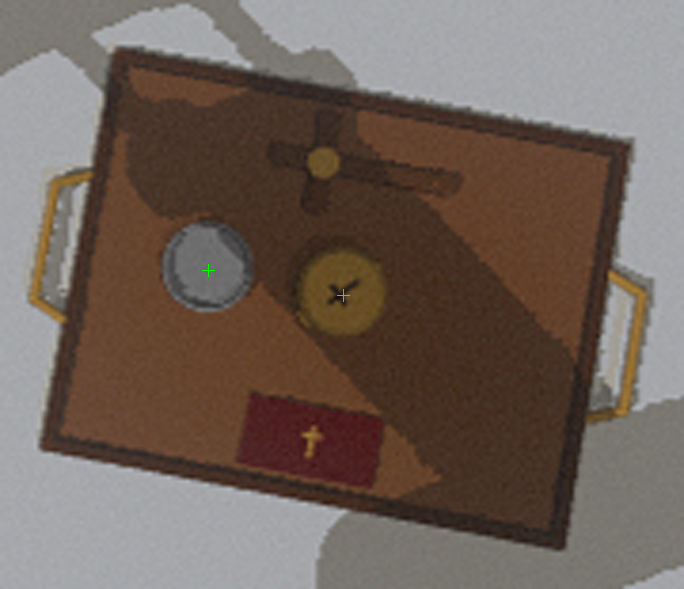

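The dish is at (207,267) and the case at (343,291), both within about 2 mm of plan. Next the taper holder.

```bash
python3 -m jog '[[[0,0,-4],[0,0,0]],[[0,0,-3.5],[0,0,0]],[[0,0,-1.8],[0,0,0]],[[0,0,-0.5],[0,0,0]],[[0,0,0],[0,0,0]],[[0,0,0],[0,0,0]]]'
python3 -m jog '[[[0,0,0],[0,0,0]],[[0,0,0],[0,0,0]],[[0,0,0],[0,0,0]],[[0,0,0],[0,0,0]],[[0,0,0],[0,0,0]],[[0,0,0],[0,0,0]]]' 0
python3 -m jog '[[[0,0,0.5],[0,0,0]],[[0,0,3],[0,0,0]],[[0,0,4],[0,0,0]],[[0,0,4],[0,0,0]],[[0,0,2],[0,0,0]],[[0,0,0],[0,0,0]]]'
```

```text
time_s: 26.1
ee_pos: [0.5623, 0.2373, 0.0434]
ee_rot: [0.0, 0.766, 0.643, 0.001]
ft_force: [-0.4, 0.4, 0.6]
grip_width: 0.0724
finger_force: 0.0
time_s: 26.85
ee_pos: [0.5617, 0.2373, 0.0427]
ee_rot: [0.0, 0.766, 0.643, 0.001]
ft_force: [-0.6, -0.2, 4.9]
grip_width: 0.0351
finger_force: 59.7
time_s: 27.6
ee_pos: [0.5618, 0.2372, 0.1781]
ee_rot: [0.0, 0.766, 0.643, 0.001]
ft_force: [0.0, -0.2, -1.8]
grip_width: 0.0348
finger_force: 59.8
```

```bash
python3 -m jog '[[[-0.5,-4,0],[0,0,0]],[[-0.9,-6,0],[0,0,0]],[[-0.9,-6,0],[0,0,0]],[[-0.9,-6,0],[0,0,0]],[[-0.9,-6,0],[0,0,0]],[[-0.9,-6,0],[0,0,0]],[[-0.9,-6,0],[0,0,0]],[[-0.9,-6,0],[0,0,0]],[[-0.9,-5,0],[0,0,0]],[[-0.6,-3,0],[0,0,0]],[[-0.2,-0.9,0],[0,0,0]],[[0,0,0],[0,0,0]]]'
python3 -m jog '[[[0,0,-5],[0,0,0]],[[0,0,-4],[0,0,0]],[[0,0,-2],[0,0,0]],[[0,0,-1],[0,0,0]],[[0,0,-0.4],[0,0,0]],[[0,0,0],[0,0,0]],[[0,0,0],[0,0,0]]]'
```

```text
time_s: 29.1
ee_pos: [0.475, -0.3115, 0.1749]
ee_rot: [-0.002, 0.766, 0.643, -0.0]
ft_force: [0.6, 0.7, -0.8]
grip_width: 0.0345
finger_force: 59.8
time_s: 29.98
ee_pos: [0.4768, -0.3126, 0.054]
ee_rot: [0.001, 0.766, 0.643, 0.0]
ft_force: [0.4, 0.4, -0.5]
grip_width: 0.0346
finger_force: 59.8
```

```bash
python3 -m jog '[[[0,0,-0.3],[0,0,0]],[[0,0,-0.2],[0,0,0]],[[0,0,-0.15],[0,0,0]],[[0,0,0],[0,0,0]],[[0,0,0],[0,0,0]]]'
```

```text
time_s: 30.6
ee_pos: [0.476, -0.3123, 0.0476]
ee_rot: [0.0, 0.766, 0.643, -0.0]
ft_force: [-2.5, 1.7, 8.8]
grip_width: 0.0349
finger_force: 60.7
```

Seated. On to the ruby votive.

```bash
python3 -m jog '[[[0,0,0],[0,0,0]],[[0,0,0],[0,0,0]],[[0,0,0],[0,0,0]],[[0,0,1],[0,0,0]],[[0,0,5],[0,0,0]],[[0,0,5],[0,0,0]]]' 80
python3 -m jog '[[[0.8,4,0],[0,0,0]],[[1.2,6,0],[0,0,0]],[[1.2,6,0],[0,0,0]],[[1.2,6,0],[0,0,0]],[[1.2,6,0],[0,0,0]],[[1.2,6,0],[0,0,0]],[[1.1,5.5,0],[0,0,0]],[[0.7,3.5,0],[0,0,0]],[[0.3,1.7,0],[0,0,0]],[[0,0,0],[0,0,0]],[[0,0,0],[0,0,0]]]' 100
python3 - <<'E'
from cell import env
from h import *
import cv2
m=env.camera_model("wrist");o=env.get_obs();im=env.get_image("wrist")[:,:,::-1].copy();print(o['ee_pos'])
q=proj(m,(.5652,.1344,.065));print(q);cv2.drawMarker(im,tuple(int(v) for v in q),(0,255,0),0,12,1)
cv2.imwrite("pics/w5.png",im)
E
```

```text
time_s: 31.35
ee_pos: [0.4755, -0.3118, 0.1574]
ee_rot: [-0.001, 0.766, 0.643, -0.0]
ft_force: [0.4, -0.6, -0.2]
grip_width: 0.0683
finger_force: 0.0
time_s: 32.72
ee_pos: [0.5647, 0.1337, 0.1562]
ee_rot: [0.0, 0.766, 0.643, -0.0]
ft_force: [0.2, -0.3, -0.6]
grip_width: 0.085
finger_force: 0.0
[0.56469689 0.13366828 0.15623049]
[322.4175906  207.72019504]
```

View pics/w5.png

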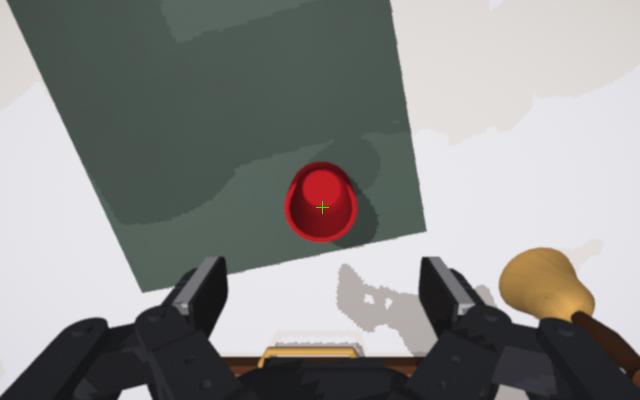

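The rim is centred at (321,207), right on the prediction. Gripping.

```bash
python3 -m jog '[[[0,0.1,-5],[0,0,0]],[[0,0,-4],[0,0,0]],[[0,0,-1.4],[0,0,0]],[[0,0,-0.6],[0,0,0]],[[0,0,0],[0,0,0]],[[0,0,0],[0,0,0]]]'
python3 -m jog '[[[0,0,0],[0,0,0]],[[0,0,0],[0,0,0]],[[0,0,0],[0,0,0]],[[0,0,0],[0,0,0]],[[0,0,0],[0,0,0]],[[0,0,0],[0,0,0]]]' 0
python3 -m jog '[[[0,0,0.5],[0,0,0]],[[0,0,3],[0,0,0]],[[0,0,4],[0,0,0]],[[0,0,4],[0,0,0]],[[0,0,1],[0,0,0]],[[0,0,0],[0,0,0]]]'
```

```text
time_s: 33.52
ee_pos: [0.5664, 0.1361, 0.0481]
ee_rot: [0.001, 0.766, 0.643, 0.001]
ft_force: [-0.6, 0.2, -1.4]
grip_width: 0.0852
finger_force: 0.0
time_s: 34.28
ee_pos: [0.5658, 0.1362, 0.0475]
ee_rot: [0.0, 0.766, 0.643, 0.001]
ft_force: [-1.7, -0.1, 6.3]
grip_width: 0.0515
finger_force: 63.0
time_s: 35.02
ee_pos: [0.5649, 0.1359, 0.1711]
ee_rot: [0.0, 0.766, 0.643, 0.0]
ft_force: [-1.0, -0.4, -2.2]
grip_width: 0.0512
finger_force: 62.9
```

```bash
python3 -m jog '[[[-0.8,-4,0],[0,0,0]],[[-1.2,-6,0],[0,0,0]],[[-1.2,-6,0],[0,0,0]],[[-1.1,-5,0],[0,0,0]],[[-0.8,-3.8,0],[0,0,0]],[[-0.5,-2,0],[0,0,0]],[[0,0,0],[0,0,0]],[[0,0,0],[0,0,0]]]'
python3 -m jog '[[[0,0,-4],[0,0,0]],[[0,0,-4],[0,0,0]],[[0,0,-1.5],[0,0,0]],[[0,0,-0.6],[0,0,0]],[[0,0,0],[0,0,0]],[[0,0,0],[0,0,0]]]'
```

```text
time_s: 36.02
ee_pos: [0.508, -0.1313, 0.1695]
ee_rot: [-0.001, 0.766, 0.643, -0.001]
ft_force: [0.7, 0.1, -1.4]
grip_width: 0.051
finger_force: 62.9
time_s: 36.78
ee_pos: [0.5103, -0.1324, 0.0718]
ee_rot: [0.001, 0.766, 0.643, 0.001]
ft_force: [0.4, -0.4, -1.0]
grip_width: 0.0514
finger_force: 62.9
```

Underside is now 16 mm above the dish floor. Lowering slowly.

```bash
python3 -m jog '[[[-0.1,0,-0.6],[0,0,0]],[[0,0,-0.4],[0,0,0]],[[0,0,-0.3],[0,0,0]],[[0,0,0],[0,0,0]],[[0,0,0],[0,0,0]]]'
```

```text
time_s: 37.4
ee_pos: [0.508, -0.1321, 0.0573]
ee_rot: [-0.0, 0.766, 0.643, -0.0]
ft_force: [0.1, 0.2, -2.0]
grip_width: 0.0516
finger_force: 63.0
```

```bash
python3 -m jog '[[[0.05,0,-0.1],[0,0,0]],[[0,0,-0.1],[0,0,0]],[[0,0,0],[0,0,0]],[[0,0,0],[0,0,0]]]'
```

```text
time_s: 37.9
ee_pos: [0.5087, -0.1322, 0.0555]
ee_rot: [0.0, 0.766, 0.643, 0.0]
ft_force: [-0.8, 0.9, 0.4]
grip_width: 0.0513
finger_force: 63.1
```

Contact at the expected height. Release, back off upward and check.

```bash
python3 -m jog '[[[0,0,0],[0,0,0]],[[0,0,0],[0,0,0]],[[0,0,0],[0,0,0]],[[0,0,1],[0,0,0]],[[0,0,5],[0,0,0]],[[0,0,5],[0,0,0]]]' 90
python3 -m jog '[[[0,5,2],[0,0,0]],[[0,6,0],[0,0,0]],[[0,6,0],[0,0,0]],[[0,6,0],[0,0,0]],[[0,4,0],[0,0,0]],[[0,0,0],[0,0,0]]]'
python3 - <<'E'
from cell import env
from h import *
import cv2
m=env.camera_model("top");im=env.get_image("top")[:,:,::-1]
a=cv2.resize(im[165:320,315:495],None,fx=3.8,fy=3.8,interpolation=2)
for p in[(.5085,-.1340,.073),(.4922,-.2233,.034),(.476,-.3123,.068)]:
    q=(proj(m,p)+.5-[315,165])*3.8-.5;print(q);cv2.drawMarker(a,tuple(int(round(v)) for v in q),(0,255,0),0,12,1)
cv2.imwrite("pics/t6.png",a)
b=env.get_image("scene")[90:250,180:400,::-1];cv2.imwrite("pics/s6.png",cv2.resize(b,None,fx=3.5,fy=3.5,interpolation=2))
E
```

```text
time_s: 38.65
ee_pos: [0.508, -0.132, 0.1666]
ee_rot: [-0.0, 0.766, 0.643, -0.0]
ft_force: [0.3, -0.0, 0.5]
grip_width: 0.0766
finger_force: 0.0
time_s: 39.4
ee_pos: [0.5084, 0.1405, 0.1861]
ee_rot: [0.0, 0.764, 0.645, 0.001]
ft_force: [0.6, 0.1, -0.2]
grip_width: 0.0769
finger_force: 0.0
[215.54093255 267.74412239]
[342.94816451 295.1469053 ]
[489.57990137 322.1012955 ]
```

View pics/t6.png

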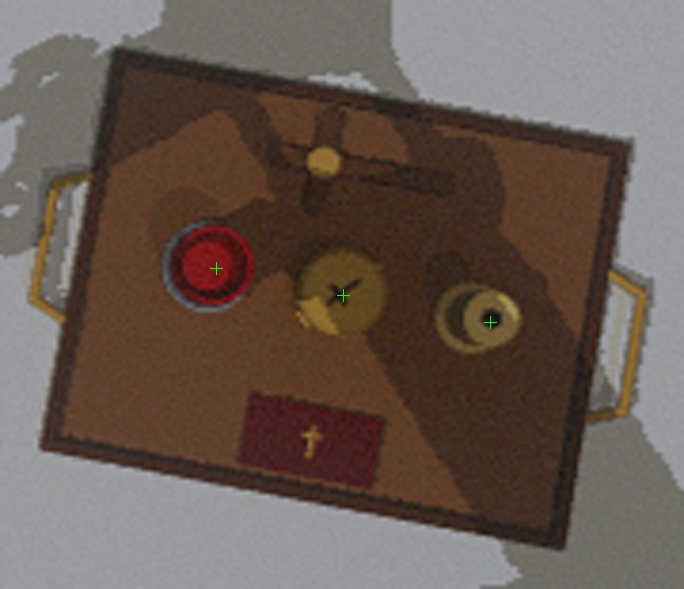

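View pics/s6.png

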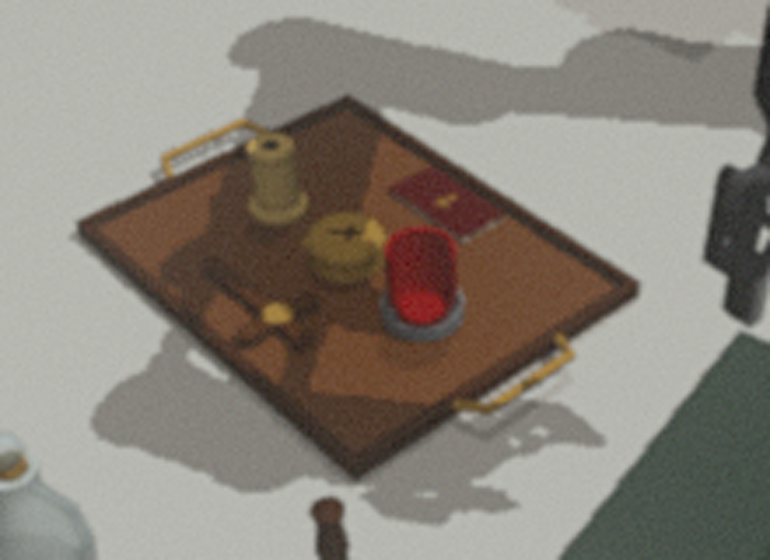

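The overhead view shows the ruby (213,265) concentric in the dish, the case (343,292) central, and the taper holder (490,321) upright on the right. The cross (boss at 323,162) is about 82 mm behind the case and parallel to the back rim. The scene view confirms everything is upright, so I'm handing in.

```bash
python3 -c "
from cell import env
print(env.finish_job())"
```

```text
the job is handed in; nothing more can be done
None
```

The tray is laid out as specified and the job is handed in at about 39 s of 128 s; my last overhead and scene views showed every piece upright and within about 2 mm of where I planned it, but the hand-in returned no verdict.

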